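Change the snap-in filter cartridge of a buffer manifold

ROBOT

A 6-joint arm with a two-finger parallel gripper is mounted at the origin on the work surface. World frame = base frame: x ahead of the robot, y to its left, z up, the work surface at z = 0. Lengths are in m, angles in rad, forces in N, time in s.
With the tool pointing down it reaches from about 0.325 to 0.9 m from the base axis. Payload 3.5 kg.
Tool frame: the origin (TCP) lies on the centre line of the jaws, within the pads' length; the fingertips stand 22 mm ahead of it and the grasp point (between the pads) lies 3 mm ahead of it; z points along the fingers, y is the line along which they close (so a half turn about z gives the same grasp; the last joint's range is limited). The gripper opens to 85 mm and grips with 20 to 120 N. Pads are 22 mm wide; open, the fingers measure 114 mm over their backs; the gripper's body (76 mm by 85 mm) begins 54 mm behind the grasp point. The pads swing forward as they close: fully open they stand 13 mm farther back than shut.
Start: joints at [-1.416, 0.276, -0.026, 1.268, 0, 1.467], TCP at [0.159, -0.604, 0.253] pointing down, gripper open.
Joint ranges: [-3.12, 3.12], [-0.85, 1.88], [-1.08, 1.24], [-1.95, 2.15], [-1.57, 1.53], [-3.14, 3.14]. Speed limits (rad/s): [2.57, 2.57, 3.14, 3.14, 3.14, 3.14].

INTERFACE

Orientations are given as a unit quaternion [w, x, y, z].
In Python, from workcell import env gives the robot as it stands.
- The arm moves only by the tool servo_tool, never from a script. Its argument "series" is text: rows parted by semicolons, each of 5 numbers parted by spaces: the opening, from -1 (shut) to 1 (fully open), then the shift along the tool's x, y, z scaled (see below), then the turn about the tool's z scaled (see below). In form: hand x y z turn; .... A call has 1 to 12 rows; each row shifts and turns the commanded pose from where the row before left it, along the tool's axes as they then stand; what a row does not reach is not made up. The controller multiplies each number of a shift by 5 cm and each number of a turn by 10 degrees. A row lasts 1/8 s, in which the tool goes at most 62.5 mm and 10.7 degrees, less where a joint would pass 70% of its speed; a pose out of reach is approached as far as the arm can. A call with a number of a shift or a turn outside -1 to 1 is refused whole. A call with a gripper value outside its range is refused whole. The fingers move at their own pace and stop on an object; "newtons" is the grip in N (left out, the last holds). Time passes only in rows, so rows that do not move let the fingers close. It gives the time, the measured TCP pose, the force, the opening and the grip force at its end, in the units of the state.
- env.state(): the state, without advancing time (a new reading comes with each control period).
- env.get_image(name): name is "scene" or "top" or "wrist"; returns a dict with "image" (420x560x3 uint8, red, green, blue), "fx", "fy", "cx", "cy" (pixels), "k1" (the pictures are not rectified: a ray, as slopes to the right and down, at radius r is drawn at 1 + k1 r^2 times it, then the intrinsics apply), "cam_to_world" (4x4, takes a point from camera to world coordinates). Camera axes: x right, y down, z forward; pixel columns grow to the right and rows downward; lengths in m; the calibration is good to about 2 mm. A picture is of the moment at which its call begins. There is no depth.
- env.hand_in(): hands the job in; it is judged then, once.
The state is a dict: "t": time; "joint_positions": joint angles; "dq": joint speeds; "joint_efforts": joint torques, N m; "tool_pos": TCP position; "ee_rot": TCP orientation; "force": force on the tool from outside, world axes, zero at the start; "torque": the same for the moment, N m; "finger_gap": finger opening in m; "grasp_force": force on a finger pad.
Only numpy, scipy, OpenCV 4.12 (cv2) and the standard library are available. Lean on these libraries where they do the work, as an engineer would, in place of code of your own. Each camera call takes 0.05 s, during which the arm holds its last target. There are 200 camera calls.

TASK

Change the filter: gently pinch the two blue tabs of the spent (brown) cartridge evenly together, draw it straight out of the dock without tugging at the catches or wrenching it sideways, and stand it upright in the white discard tray. Then take the fresh (white) cartridge from the carton and, with its tabs pinched, press it fully home in the dock without ramming it; let go so that both tabs spring out under the catches, and leave everything else on the bench alone.

Things in the scene. Friction and masses are not known exactly. Their poses are not given: they have to be found in the camera images.
- spent_grip (a point): Spent cartridge (brown pleats), snapped into the dock. Point on its axis at mid-height of its thumb pads, 77 mm above the foot; z up, y from tab to tab. White block 36 (x) x 30 (y) mm, 50 mm tall, then a pleated element 30 x 24 mm up to 97 mm. Blue sprung tabs up its +y and -y sides. Looks the same turned half round.
- spent: The same spent cartridge, about 0.17 kg; origin at the centre of its flat foot. Its ribbed thumb pads (24 mm wide along x, 59 to 92 mm above the foot) flare: 51 mm across low down, 61 mm at the top. Pinched fully they stand parallel, 35 mm across. More than 20 N a finger cracks the tabs.
- fresh_grip (a point): Fresh cartridge, like the spent one in shape, size and strength but with clean white pleats; stands upright in a cell of the carton. Point on its axis at mid-height of the thumb pads, 77 mm above the foot; z up, y from tab to tab.
- fresh: The same fresh cartridge; origin at the centre of its flat foot. On each tab a square barb (66 mm across both, flat top 44 mm above the foot) hooks under a catch of the dock.
- fresh_tab_l (a joint): Tab on the fresh cartridge's +y side, hinged 8 mm above the foot: 0 = sprung out, 0.153 rad = pinched against its stop; only there, and with the cartridge midway between the catches, do both barbs clear, by 0.7 mm (all four tabs alike). At the pad's top it yields from 2.6 N on, by 0.4 N per mm; 10 N takes it to the stop.
- fresh_tab_r (a joint): Tab on the fresh cartridge's -y side, the mirror image. A cartridge can stand up to 3.3 mm to either side in the well; off the middle, one barb stays hooked though both tabs are pinched. Feel for the end of the play on both sides (a few newtons; pressed down a little it slides free of the catches), draw out from half-way between, and bring the new one in there.
- dock_seat (a point): Nominal centre of the floor of the dock's well, 14 mm above the bench; z up, y from catch to catch (the cartridge's y goes along it, either way round), +x to the manifold. The bevelled well leaves 1 mm of play each way along x, 3.3 mm along y. x walls rise 40 mm, catch walls 52 mm above this floor; those are 84 mm across outside.
- dock: Filter dock, fixed: cream base 160 mm (x, -60 to +100) by 130 mm, manifold up to 61 mm tall behind the well. Origin on the bench, axes as the seat. Its grey well is screwed on through slots and sits 2 or 3 mm off that centre along y. It breaks if contact forces on a cartridge in it add up to over 30 N (tugging, ramming, wrenching).
- valve (a joint): Spring pin in the well's floor that pushes the cartridge up, 3 N from 7 mm above the floor to 5 N at the floor. 0 = cartridge latched (foot 2 mm above the floor, held up against the catches), -0.002 m = pressed on the floor, +0.0052 = pin free. Let go of pinched tabs within 1 mm of the floor, or it pops up 7 mm unlatched.
- tray_clear (a point): White discard tray, 130 mm (x) by 190 mm (y), walls 22 mm high, 4 mm thick, fixed. Point on its floor (4 mm above the bench) in the middle of its clear part, 35 mm to the tray's -y side of its centre.
- tray: The same discard tray; origin at its centre on the bench, x along its short side, y along its long side.
- carton_cell (a point): Cardboard carton 150 x 150 mm with walls and a cross of dividers 26 mm high, fixed. Point at the centre of the floor (4 mm above the bench) of the cell where the fresh cartridge stands. The other cells hold blue plugs under 30 mm tall and a leaflet.
- plug: Orange plug, 22 mm across and 22 mm tall, lying upright at the +y end of the discard tray; a bystander, to be left alone. Origin at the centre of its underside.
- buffer_bottle: Clear buffer bottle with a blue cap, 70 mm across, 140 mm tall; a bystander, to be left alone. Origin at the centre of its underside.
- jug: Clear plastic jug with a handle, 100 mm across, 125 mm tall; a bystander, to be left alone. Origin at the centre of its underside.
- tip_box: Pale blue pipette-tip box 85 x 120 x 58 mm; a bystander, to be left alone. Origin at the centre of its underside.
- spanner: Small steel spanner, 130 mm long; a bystander, to be left alone. Origin at the centre of its underside.
- column: Glass column with black end fittings, lying, 176 mm long, 28 mm high; a bystander, to be left alone. Origin at the centre of its underside.
- tube_rack: White rack of sample tubes, 50 x 120 x 87 mm; a bystander, to be left alone. Origin at the centre of its underside.
- beaker: Small clear beaker, 66 mm across, 75 mm tall; a bystander, to be left alone. Origin at the centre of its underside.

How it is judged:
On the way, in this order (a step that is already met when the one before it is completed fails the run):
1. the spent cartridge is drawn clear of the dock (z of spent_grip in the frame of dock_seat above 0.13 m), for 0.1 s.
2. the spent cartridge stands upright in the discard tray, let go (x of spent_grip in the frame of tray between -0.045 and 0.045 m and y of spent_grip in the frame of tray between -0.085 and 0.085 m and z of spent_grip in the frame of tray between 0.077 and 0.085 m and angle between spent's own z axis and vertical below 0.1 rad and contact force between the fingers and spent below 0.2 N and linear speed of spent below 0.02 m/s), for 0.2 s.
At the end, for the whole second after the job is handed in: Fresh cartridge latched in the dock: within 2.5 mm (x) and 7 mm (y) of the seat, foot at most 3.4 mm above its floor, upright within 0.06 rad, both tabs sprung out (under 0.03 rad). Spent cartridge upright (within 0.1 rad) on the discard tray's floor. Both let go and at rest (all of step 2 and x of fresh_grip in the frame of dock_seat between -0.0025 and 0.0025 m and y of fresh_grip in the frame of dock_seat between -0.007 and 0.007 m and z of fresh_grip in the frame of dock_seat between 0.075 and 0.0804 m and angle between fresh's own z axis and vertical below 0.06 rad and value of joint each of fresh_tab_l, fresh_tab_r below 0.03 rad and linear speed of fresh below 0.02 m/s); the robot touches nothing.
It fails at once if the spent cartridge's tabs are squeezed with more than 20 N a finger (40 N in all) (contact force between the fingers and spent above 40 N).
It fails at once if the fresh cartridge's tabs are squeezed with more than 20 N a finger (40 N in all) (contact force between the fingers and fresh above 40 N).
It fails at once if the spent cartridge is tugged, rammed or wrenched in the dock: their contact forces add up to more than 30 N (contact force between spent and dock above 30 N).
It fails at once if the fresh cartridge is tugged, rammed or wrenched in the dock: their contact forces add up to more than 30 N (contact force between fresh and dock above 30 N).
It fails at once if a bystander is moved by more than 20 mm (distance of any of plug, buffer_bottle, jug, tip_box, spanner, column, tube_rack, beaker from where it was at the start of the episode above 0.02 m).
It also fails if it takes over 72 s, if anything falls off the work surface, if the arm or the gripper's body presses on something with over 40 N, if the wrist force passes 120 N, or if a joint passes its speed limit or range.

## Working session

There is one attempt and no reset: what is moved stays moved. The work goes in short steps, Python scripts to look and compute and a tool call to move; the robot and the scene stay as the last step left them, time stands still between calls to the robot, and variables do not carry over. Pictures are saved under pics/ and viewed, at most 10 in all, crops included, and the job is handed in when it is done.

Besides the shell and the picture viewer there is one more tool, called after "Call:" by a JSON object that holds its "method" and its "body". servo_tool: Moves the arm, as the interface text tells. Shifts and turns lie within -1 to 1; 1 stands for 5 cm of shift or 10 degrees of turn. Its arguments: {"type":"object","properties":{"series":{"type":"string"},"newtons":{"type":"number"}},"required":["series"]}

```bash
mkdir -p pics; cat > h.py <<'E'
import numpy as np, cv2
from workcell import env
def cap(n,f):
    d=env.get_image(n); cv2.imwrite('pics/'+f+'.png',d['image'][:,:,::-1]); np.save('pics/'+f+'.npy',d,allow_pickle=True); return d
def load(f): return np.load('pics/'+f+'.npy',allow_pickle=True).item()
def ray(d,u,v):
    K=np.array([[d['fx'],0,d['cx']],[0,d['fy'],d['cy']],[0,0,1.]])
    p=cv2.undistortPoints(np.array([[[u,v]]],float),K,np.array([d['k1'],0,0,0,0.]))[0,0]
    M=np.array(d['cam_to_world']); return M[:3,3],M[:3,:3]@np.array([p[0],p[1],1])
def onz(d,u,v,z):
    o,r=ray(d,u,v); return o+r*(z-o[2])/r[2]
def pix(d,P):
    M=np.linalg.inv(np.array(d['cam_to_world'])); p=M[:3,:3]@np.array(P,float)+M[:3,3]; a=p[:2]/p[2]; a=a*(1+d['k1']*(a@a)); return np.array([d['fx']*a[0]+d['cx'],d['fy']*a[1]+d['cy']])
E
python3 - <<'E'
from h import *
for n in ('top','scene','wrist'):
    d=cap(n,n+'0'); print(n,d['fx'],d['k1'],np.round(d['cam_to_world'],3).tolist())
print(env.state())
a=cv2.imread('pics/top0.png'); 
E
```

```text
top 479.15149206342016 -0.07741790377379043 [[-0.024, -0.997, 0.067, 0.457], [-0.999, 0.022, -0.029, -0.001], [0.027, -0.068, -0.997, 1.334], [0.0, 0.0, 0.0, 1.0]]
scene 441.97910266995814 -0.06859000135593522 [[-0.595, 0.606, -0.528, 1.158], [0.803, 0.437, -0.405, 0.425], [-0.014, -0.665, -0.747, 0.942], [0.0, 0.0, 0.0, 1.0]]
wrist 367.29475835686196 -0.10199851080084736 [[0.256, -0.921, -0.295, 0.235], [-0.967, -0.244, -0.076, -0.583], [-0.002, 0.304, -0.953, 0.372], [0.0, 0.0, 0.0, 1.0]]
{'t': 0.15, 'joint_positions': array([-1.41640004e+00,  2.77024887e-01, -2.75740279e-02,  1.26803271e+00,
        1.55684043e-05,  1.46737928e+00]), 'dq': array([ 0.00050765, -0.0024833 ,  0.00324149,  0.00082807, -0.00222688,
       -0.00082717]), 'joint_efforts': array([ 9.36110564e-05, -4.46055758e+01,  2.95639712e+01,  1.05217978e-02,
       -1.36337972e-04, -1.83480751e-07]), 'tool_pos': array([ 0.15924744, -0.6037635 ,  0.25237135]), 'ee_rot': array([-9.17548838e-04,  9.91702618e-01,  1.28549896e-01, -1.56063130e-05]), 'force': array([ 0.46978   , -0.14530898,  0.24331358]), 'torque': array([ 0.00586577, -0.0061326 , -0.04026817]), 'grasp_force': 0.0, 'finger_gap': 0.08533355132055183}
```

View pics/top0.png

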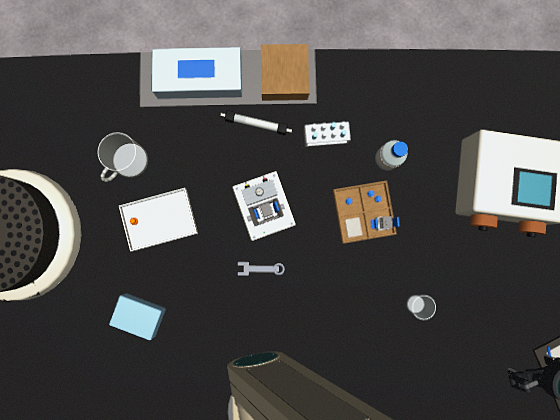

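View pics/scene0.png

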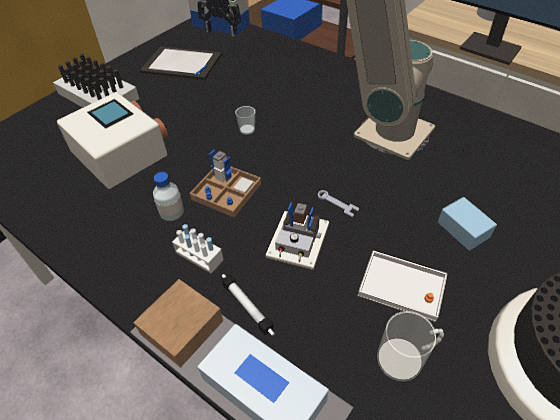

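Top view: dock at about (266,205), discard tray (158,219), carton (366,211) with the fresh cartridge at (387,223), plug (134,221). Next I measure the blue tabs and the outlines.

```bash
python3 - <<'E'
from h import *
d=load('top0'); im=d['image']; hsv=cv2.cvtColor(im,cv2.COLOR_RGB2HSV)
blue=((hsv[...,0]>100)&(hsv[...,0]<130)&(hsv[...,1]>140)&(hsv[...,2]>60)).astype(np.uint8)
n,l,s,c=cv2.connectedComponentsWithStats(blue)
for i in range(1,n):
    if s[i,4]>4 and s[i,1]>150 and 220<s[i,0]<420: print('blue',s[i],np.round(c[i],1),'z.10',np.round(onz(d,*c[i],.10),3))
def rect(mask,x0,x1,y0,y1,z,name):
    m=np.zeros_like(mask); m[y0:y1,x0:x1]=mask[y0:y1,x0:x1]
    cs,_=cv2.findContours(m,cv2.RETR_EXTERNAL,cv2.CHAIN_APPROX_NONE); k=max(cs,key=cv2.contourArea)
    P=np.array([onz(d,*p[0],z)[:2] for p in k],np.float32); print(name,cv2.minAreaRect(P), np.round(cv2.boxPoints(cv2.minAreaRect(P)),3).tolist())
v=(hsv[...,2]>150).astype(np.uint8); 
rect(v,222,310,160,250,.012,'dock'); rect(v,110,210,180,255,.022,'tray')
br=((hsv[...,0]>5)&(hsv[...,0]<25)&(hsv[...,1]>70)&(hsv[...,2]>60)).astype(np.uint8)
br=cv2.morphologyEx(br,cv2.MORPH_CLOSE,np.ones((5,5)))
rect(br,325,405,170,250,.026,'carton')
a=im[165:250,110:410,::-1]
b=np.hstack([im[165:245,226:306,::-1],im[175:255,330:410,::-1]])
cv2.imwrite('pics/c1.png',cv2.resize(b,None,fx=5,fy=5,interpolation=cv2.INTER_CUBIC))
E
```

```text
blue [368 191   6   6  28] [370.4 193.2] z.10 [ 0.584 -0.276  0.1  ]
blue [375 196   6   6  30] [377.5 198.5] z.10 [ 0.569 -0.294  0.1  ]
blue [346 198   6   6  27] [348.4 200.7] z.10 [ 0.565 -0.217  0.1  ]
blue [273 202   6   9  29] [275.9 206. ] z.10 [ 0.556 -0.028  0.1  ]
blue [253 209   6  10  28] [255.7 213.2] z.10 [0.538 0.024 0.1  ]
blue [393 217   7  10  56] [396.  221.7] z.10 [ 0.508 -0.34   0.1  ]
blue [371 219   7   9  52] [374.  223.2] z.10 [ 0.505 -0.282  0.1  ]
dock ((0.5652502179145813, 0.003369055688381195), (0.16034334897994995, 0.12917473912239075), 18.52584457397461) [[0.4690000116825104, 0.039000000804662704], [0.5099999904632568, -0.08299999684095383], [0.6620000004768372, -0.03200000151991844], [0.6209999918937683, 0.09000000357627869]]
tray ((0.5329251289367676, 0.2960558533668518), (0.13116443157196045, 0.1894965022802353), 14.046219825744629) [[0.44600000977516174, 0.3720000088214874], [0.492000013589859, 0.18799999356269836], [0.6200000047683716, 0.2199999988079071], [0.5740000009536743, 0.40400001406669617]]
carton ((0.5413676500320435, -0.27413123846054077), (0.15371166169643402, 0.15480393171310425), 8.282380104064941) [[0.45399999618530273, -0.20900000631809235], [0.47600001096725464, -0.3619999885559082], [0.6290000081062317, -0.3400000035762787], [0.6060000061988831, -0.1860000044107437]]
```

View pics/c1.png

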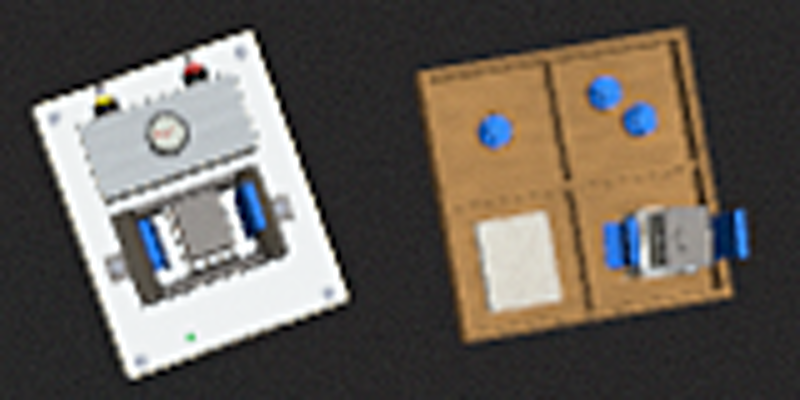

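The crop confirms it: the dock's manifold points away from the robot, with the spent tabs along the dock's y. The fresh cartridge stands in the carton's near-right cell. The tabs' midpoint (0.547,-0.002) matches the dock origin computed from the base outline (0.546,-0.003). Yaws are dock about 18.5° and tray about 14°. I'll move above the dock.

Call:
{"method": "servo_tool", "body": {"series": "1 0.88 -0.8 0 0; 1 0.88 -0.8 0 0; 1 0.88 -0.8 0 0; 1 0.88 -0.8 0 0; 1 0.88 -0.8 0 0; 1 0.88 -0.8 0 0; 1 0.88 -0.8 0 0; 1 0.88 -0.8 0 0; 1 0.88 -0.8 0 0; 1 0.88 -0.8 0 0; 1 0.88 -0.8 0 0; 1 0.88 -0.86 0 -0.37", "newtons": 20}}

```text
t: 1.65
tool_pos: [0.5475, -0.0009, 0.2531]
ee_rot: [0.0, 0.987, 0.161, 0.0]
force: [1.0, -1.5, 0.2]
finger_gap: 0.0855
grasp_force: 0.0
```

```bash
cat >> h.py <<'E'
def go(x,y,z,yaw):
    s=env.state(); w,a,b,c=s['ee_rot']; p=s['tool_pos']
    from scipy.spatial.transform import Rotation as R
    M=R.from_quat([a,b,c,w]).as_matrix(); t=M.T@(np.array([x,y,z])-p)
    cy=np.degrees(np.arctan2(M[1,0],M[0,0])); print('t',round(s['t'],2),'pos',np.round(p,4),'yaw',round(cy,2),'F',np.round(s['force'],1),'gap',round(s['finger_gap'],4),'g',round(s['grasp_force'],1),'tilt',np.round(M[:,2],3)); print('units xyz',np.round(t/.05,3),'turn',round(-(yaw-cy)/10,3))
E
python3 - <<'E'
from h import *
go(.547,-.002,.25,18.5)
cap('wrist','w1')
E
```

```text
t 1.65 pos [ 0.5475 -0.0009  0.2531] yaw 18.57 F [ 1.  -1.5  0.2] gap 0.0855 g 0.0 tilt [ 0. -0. -1.]
units xyz [-0.016  0.018  0.063] turn 0.007
```

View pics/w1.png

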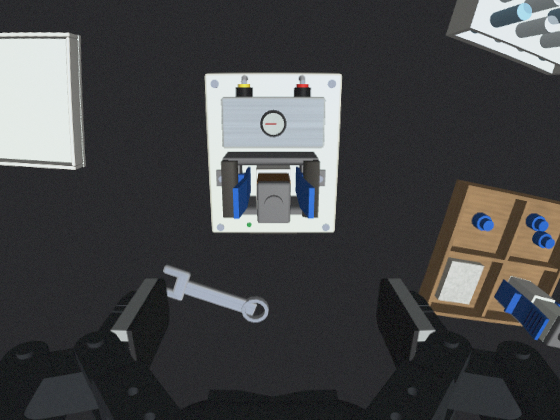

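```bash
cat >> h.py <<'E'
def blues(d,box,z,yaw,o):
    im=d['image']; hsv=cv2.cvtColor(im,cv2.COLOR_RGB2HSV)
    b=((hsv[...,0]>100)&(hsv[...,0]<130)&(hsv[...,1]>120)&(hsv[...,2]>40)).astype(np.uint8)
    m=np.zeros_like(b); x0,x1,y0,y1=box; m[y0:y1,x0:x1]=b[y0:y1,x0:x1]
    cs,_=cv2.findContours(m,cv2.RETR_EXTERNAL,cv2.CHAIN_APPROX_NONE)
    c,s=np.cos(np.radians(yaw)),np.sin(np.radians(yaw))
    for k in cs:
        if cv2.contourArea(k)<20: continue
        q=cv2.approxPolyDP(k,2.5,True)[:,0]
        for p in q:
            w=onz(d,*p,z)[:2]-np.array(o); print(p,np.round([1e3*(c*w[0]+s*w[1]),1e3*(-s*w[0]+c*w[1])],1),end=' ')
        print()
E
python3 - <<'E'
from h import *
d=load('w1'); print(np.round(d['cam_to_world'],3).tolist())
blues(d,(200,345,150,240),.108,18.5,(.5463,-.003))
blues(d,(490,560,250,330),.096,8.3,(.5065,-.311))
E
```

```text
[[0.319, -0.903, -0.288, 0.621], [-0.948, -0.304, -0.097, 0.025], [0.0, 0.304, -0.953, 0.373], [0.0, 0.0, 0.0, 1.0]]
[296 168] [ 28.9 -14.9] [299 205] [  0.8 -17.8] [308 217] [ -8.7 -24.9] [313 217] [ -8.7 -28.7] [314 188] [ 14.  -28.6] 
[249 168] [28.9 19.3] [244 174] [24.4 23.1] [238 174] [24.4 27.5] [238 183] [17.6 27.7] [233 188] [13.8 31.5] [234 217] [-8.9 31.4] [238 217] [-8.8 28.3] [247 206] [-0.1 21.3] 
[503 280] [49.3 87.4] [495 297] [31.8 88.3] [505 307] [23.3 74. ] [504 310] [20.1 73.7] [514 315] [16.4 61. ] [526 329] [ 3.2 41.2] [543 329] [ 5.3 22.2] [548 319] [16.7 22. ]
```

```bash
python3 -c "
from h import *
go(.5483,-.0008,.098,18.5)"
```

```text
t 1.7 pos [0.5509 0.0049 0.2532] yaw 19.01 F [4.7 3.7 0.1] gap 0.0853 g 0.0 tilt [ 0.004  0.005 -1.   ]
units xyz [-0.104  0.103  3.102] turn 0.051
```

Call:
{"method": "servo_tool", "body": {"series": "1 0 0 0.5 0; 1 0 0 0 0; 1 0 0 0 0; 1 0 0 0 0"}}

```text
t: 2.2
tool_pos: [0.5472, -0.0034, 0.2293]
ee_rot: [0.0, 0.987, 0.16, 0.001]
force: [0.1, 0.0, 0.6]
finger_gap: 0.0855
grasp_force: 0.0
```

```bash
python3 - <<'E'
from h import *
go(.5483,-.0008,.098,18.5)
d=cap('wrist','w2')
blues(d,(190,365,110,260),.108,18.5,(.5463,-.003))
E
```

```text
t 2.2 pos [ 0.5472 -0.0034  0.2293] yaw 18.41 F [0.1 0.  0.6] gap 0.0855 g 0.0 tilt [ 0.002 -0.    -1.   ]
units xyz [ 0.034 -0.043  2.627] turn -0.009
[295 172] [ 29.9 -15.1] [299 214] [  0.4 -18.4] [308 227] [ -9.1 -24.9] [313 227] [ -9.1 -28.4] [314 194] [ 14.7 -28.3] 
[245 172] [29.9 18.2] [232 180] [24.5 27.1] [233 188] [18.9 26.6] [226 195] [14.1 31.5] [227 227] [-9.1 31.7] [232 227] [-9.1 28.2] [242 214] [ 0.5 20.9]
```

Call:
{"method": "servo_tool", "body": {"series": "1 0.03 -0.04 0.6 -0.01; 1 0 0 0.6 0; 1 0 0 0.6 0; 1 0 0 0.5 0; 1 0 0 0.3 0; 1 0 0 0 0; 0.5 0 0 0 0; 0.5 0 0 0 0; 0.4 0 0 0 0; 0.4 0 0 0 0; 0.4 0 0 0 0"}}

```text
t: 3.62
tool_pos: [0.5482, -0.0004, 0.0989]
ee_rot: [0.0, 0.987, 0.161, 0.001]
force: [-0.0, -0.6, 3.1]
finger_gap: 0.0597
grasp_force: 2.9
```

```bash
python3 - <<'E'
from h import *
go(.5483,-.0008,.098,18.5)
d=cap('wrist','w3')
E
```

```text
t 3.62 pos [ 5.482e-01 -4.000e-04  9.890e-02] yaw 18.57 F [-0.  -0.6  3.1] gap 0.0597 g 2.9 tilt [ 0.001 -0.    -1.   ]
units xyz [0.    0.008 0.018] turn 0.007
```

View pics/w3.png

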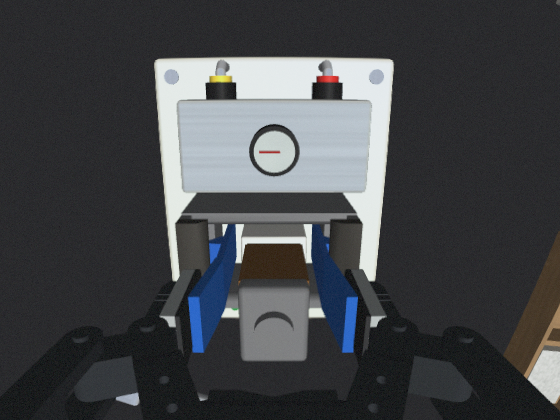

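Wrist view: pads just touching the tab tops (inner edges at columns 203 and 344), with the cartridge centred between them at column 274. I'll close gradually by position.

Call:
{"method": "servo_tool", "body": {"series": "0.3 0 0 0 0; 0.25 0 0 0 0; 0.2 0 0 0 0; 0.15 0 0 0 0; 0.1 0 0 0 0; 0.05 0 0 0 0; 0.0 0 0 0 0; 0.0 0 0 0 0"}}

```text
t: 4.68
tool_pos: [0.5485, -0.0005, 0.0995]
ee_rot: [0.0, 0.987, 0.161, 0.001]
force: [-0.9, -0.5, 7.8]
finger_gap: 0.0427
grasp_force: 6.2
```

Call:
{"method": "servo_tool", "body": {"series": "-0.04 0 0 -0.01 0; -0.08 0 0 -0.01 0; -0.12 0 0 -0.01 0; -0.16 0 0 -0.01 0; -0.19 0 0 0 0; -0.19 0 0 0 0"}}

```text
t: 5.42
tool_pos: [0.548, -0.0006, 0.1004]
ee_rot: [0.0, 0.987, 0.161, 0.0]
force: [2.6, -1.6, 3.4]
finger_gap: 0.035
grasp_force: 11.3
```

Call:
{"method": "servo_tool", "body": {"series": "-0.21 0 0 0 0; -0.22 0 0 0 0; -0.22 0 0 0 0"}}

```text
t: 5.8
tool_pos: [0.5478, -0.0005, 0.1004]
ee_rot: [0.0, 0.987, 0.161, 0.0]
force: [3.1, -2.1, 4.3]
finger_gap: 0.0339
grasp_force: 19.8
```

Call:
{"method": "servo_tool", "body": {"series": "-0.2 0 0 0.02 0; -0.2 0 0.02 0 0; -0.2 0 0.02 0 0; -0.2 0 0 0 0; -0.2 0 0 0 0"}}

```text
t: 6.42
tool_pos: [0.5481, -0.0009, 0.1003]
ee_rot: [-0.002, 0.987, 0.162, 0.0]
force: [0.5, 2.2, 9.3]
finger_gap: 0.0341
grasp_force: 19.5
```

```bash
cat >> h.py <<'E'
def st():
    s=env.state(); o=np.array([.5463,-.003]); p=s['tool_pos']; c,q=np.cos(np.radians(18.5)),np.sin(np.radians(18.5)); w=p[:2]-o; f=s['force']
    print('t',round(s['t'],2),'dock xyz mm',np.round([1e3*(c*w[0]+q*w[1]),1e3*(-q*w[0]+c*w[1]),1e3*p[2]],2),'F dock',np.round([c*f[0]+q*f[1],-q*f[0]+c*f[1],f[2]],1),'gap',round(1e3*s['finger_gap'],2),'g',round(s['grasp_force'],1))
E
python3 -c "
from h import *
st()"
```

```text
t 6.42 dock xyz mm [  2.32   1.4  100.32] F dock [1.1 1.9 9.3] gap 34.13 g 19.5
```

Call:
{"method": "servo_tool", "body": {"series": "-0.16 0 0 -0.01 0; -0.17 0 0 0 0; -0.17 0 0.02 0 0; -0.17 0 0 0 0"}}

```text
t: 6.92
tool_pos: [0.548, -0.0015, 0.1002]
ee_rot: [-0.002, 0.987, 0.162, -0.0]
force: [0.1, 2.3, 7.2]
finger_gap: 0.0355
grasp_force: 8.7
```

```bash
python3 -c "
from h import *
st()"
```

```text
t 6.92 dock xyz mm [  2.09   0.86 100.21] F dock [0.8 2.1 7.2] gap 35.52 g 8.7
```

Call:
{"method": "servo_tool", "body": {"series": "-0.18 0 0.02 0 0; -0.18 0 0.02 0 0; -0.18 0 0 0 0"}}

```text
t: 7.3
tool_pos: [0.5481, -0.002, 0.1003]
ee_rot: [-0.004, 0.987, 0.162, -0.0]
force: [-0.4, 5.3, 9.0]
finger_gap: 0.0353
grasp_force: 10.8
```

```bash
python3 -c "
from h import *
st()"
```

```text
t 7.3 dock xyz mm [  2.04   0.35 100.26] F dock [1.3 5.1 9. ] gap 35.29 g 10.8
```

Call:
{"method": "servo_tool", "body": {"series": "-0.18 0 0.02 0 0; -0.18 0 0.02 0 0; -0.18 0 0 0 0"}}

```text
t: 7.68
tool_pos: [0.5484, -0.0036, 0.1002]
ee_rot: [-0.005, 0.987, 0.162, -0.0]
force: [-1.5, 6.1, 8.6]
finger_gap: 0.035
grasp_force: 11.2
```

```bash
python3 -c "
from h import *
st()"
```

```text
t 7.67 dock xyz mm [  1.8   -1.2  100.16] F dock [0.5 6.2 8.6] gap 35.01 g 11.2
```

Call:
{"method": "servo_tool", "body": {"series": "-0.18 0 0.02 -0.01 0; -0.18 0 0.01 0 0; -0.18 0 0 0 0"}}

```text
t: 8.05
tool_pos: [0.5484, -0.0047, 0.1002]
ee_rot: [-0.005, 0.987, 0.162, -0.001]
force: [-0.7, 6.4, 7.5]
finger_gap: 0.035
grasp_force: 11.2
```

```bash
python3 -c "
from h import *
st()"
```

```text
t 8.05 dock xyz mm [  1.5   -2.27 100.22] F dock [1.4 6.3 7.5] gap 34.98 g 11.2
```

Call:
{"method": "servo_tool", "body": {"series": "-0.18 0 0.02 0 0; -0.18 0 0.02 0 0; -0.18 0 0 0 0"}}

```text
t: 8.43
tool_pos: [0.5486, -0.0053, 0.1003]
ee_rot: [-0.007, 0.987, 0.163, -0.001]
force: [-1.7, 9.9, 11.6]
finger_gap: 0.0349
grasp_force: 12.8
```

```bash
python3 -c "
from h import *
st()"
```

```text
t 8.43 dock xyz mm [  1.46  -2.93 100.32] F dock [ 1.6  9.9 11.6] gap 34.95 g 12.8
```

```bash
cat >> h.py <<'E'
def st2():
    from scipy.spatial.transform import Rotation as R
    s=env.state(); w,a,b,c=s['ee_rot']; M=R.from_quat([a,b,c,w]).as_matrix(); c,q=np.cos(np.radians(18.5)),np.sin(np.radians(18.5))
    for h in (.084,.04):
        p=s['tool_pos']+h*M[:,2]-np.array([.5463,-.003,0]); print('pt',h,np.round([1e3*(c*p[0]+q*p[1]),1e3*(-q*p[0]+c*p[1])],2),end=' ')
    print('tilt about dock x deg',round(float(np.degrees(-q*M[0,2]+c*M[1,2])),2)); st()
E
python3 -c "
from h import *
st2()"
```

```text
pt 0.084 [ 1.48 -1.8 ] pt 0.04 [ 1.47 -2.39] tilt about dock x deg 0.77
t 8.43 dock xyz mm [  1.46  -2.93 100.32] F dock [ 1.6  9.9 11.6] gap 34.95 g 12.8
```

Call:
{"method": "servo_tool", "body": {"series": "-0.18 0 -0.05 -0.02 0; -0.18 0 -0.05 0 0; -0.18 0 -0.05 0 0; -0.18 0 -0.05 0 0; -0.18 0 0 0 0"}}

```text
t: 9.05
tool_pos: [0.5476, -0.0017, 0.1013]
ee_rot: [0.001, 0.987, 0.161, -0.0]
force: [0.6, -2.6, 2.6]
finger_gap: 0.0355
grasp_force: 10.4
```

```bash
python3 -c "
from h import *
st2()"
```

```text
pt 0.084 [1.61 0.68] pt 0.04 [1.66 0.77] tilt about dock x deg -0.12
t 9.05 dock xyz mm [  1.69   0.85 101.34] F dock [-0.3 -2.6  2.6] gap 35.52 g 10.4
```

Call:
{"method": "servo_tool", "body": {"series": "-0.19 0 -0.03 0.01 0; -0.19 0 -0.03 0 0; -0.19 0 0 0 0"}}

```text
t: 9.43
tool_pos: [0.5469, 0.002, 0.1009]
ee_rot: [0.0, 0.987, 0.161, 0.0]
force: [0.2, -1.9, 2.8]
finger_gap: 0.0342
grasp_force: 11.3
```

```bash
python3 -c "
from h import *
st2()"
```

```text
pt 0.084 [2.13 4.53] pt 0.04 [2.12 4.54] tilt about dock x deg -0.02
t 9.43 dock xyz mm [  2.11   4.55 100.91] F dock [-0.4 -1.9  2.8] gap 34.25 g 11.3
```

Call:
{"method": "servo_tool", "body": {"series": "-0.19 0 -0.03 0 0; -0.19 0 -0.03 0 0; -0.19 0 0 0 0"}}

```text
t: 9.8
tool_pos: [0.546, 0.0048, 0.1009]
ee_rot: [0.0, 0.987, 0.161, 0.0]
force: [0.0, -2.4, 2.9]
finger_gap: 0.0352
grasp_force: 11.2
```

```bash
python3 -c "
from h import *
st2()"
```

```text
pt 0.084 [2.2  7.47] pt 0.04 [2.19 7.5 ] tilt about dock x deg -0.04
t 9.8 dock xyz mm [  2.18   7.52 100.93] F dock [-0.7 -2.3  2.9] gap 35.17 g 11.2
```

Call:
{"method": "servo_tool", "body": {"series": "-0.19 0 -0.03 0 0; -0.19 0 -0.03 0 0; -0.19 0 0 0 0"}}

```text
t: 10.18
tool_pos: [0.5458, 0.006, 0.1014]
ee_rot: [0.003, 0.987, 0.161, 0.001]
force: [2.1, -7.0, 3.4]
finger_gap: 0.035
grasp_force: 12.0
```

```bash
python3 -c "
from h import *
st2()
d=cap('wrist','w4')"
```

```text
pt 0.084 [2.46 8.24] pt 0.04 [2.44 8.47] tilt about dock x deg -0.3
t 10.18 dock xyz mm [  2.43   8.68 101.43] F dock [-0.3 -7.3  3.4] gap 34.95 g 12.0
```

View pics/w4.png

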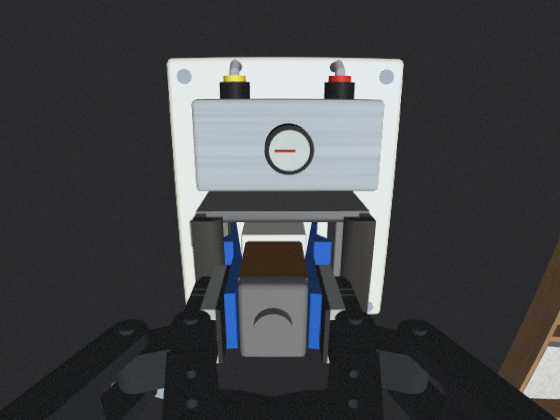

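Wrist view: both tabs are pinched parallel and the cartridge (column 273) is upright. The catch walls are centred near column 283, so I'm near the +y end of the play. I'll feel the -y side again with lighter down-pressure.

Call:
{"method": "servo_tool", "body": {"series": "-0.19 0 0.04 0 0; -0.19 0 0.04 0 0; -0.19 0 0.04 0 0; -0.19 0 0 0 0; -0.19 0 0 0 0"}}

```text
t: 10.85
tool_pos: [0.5461, 0.0028, 0.1005]
ee_rot: [-0.001, 0.987, 0.162, -0.0]
force: [0.3, 1.9, 2.4]
finger_gap: 0.0348
grasp_force: 11.4
```

```bash
python3 -c "
from h import *
st2()"
```

```text
pt 0.084 [1.65 5.76] pt 0.04 [1.67 5.67] tilt about dock x deg 0.11
t 10.85 dock xyz mm [  1.7    5.59 100.48] F dock [0.9 1.7 2.4] gap 34.84 g 11.4
```

Call:
{"method": "servo_tool", "body": {"series": "-0.19 0 0.03 0 0; -0.19 0 0 0 0; -0.19 0 0 0 0"}}

```text
t: 11.22
tool_pos: [0.5467, 0.0006, 0.1006]
ee_rot: [-0.0, 0.987, 0.161, -0.0]
force: [-1.4, 2.7, 3.1]
finger_gap: 0.0348
grasp_force: 11.4
```

```bash
python3 -c "
from h import *
st2()"
```

```text
pt 0.084 [1.5  3.35] pt 0.04 [1.54 3.33] tilt about dock x deg 0.02
t 11.22 dock xyz mm [  1.58   3.31 100.63] F dock [-0.5  3.   3.1] gap 34.78 g 11.4
```

Call:
{"method": "servo_tool", "body": {"series": "-0.19 0 0.03 0 0; -0.19 0 0 0 0; -0.19 0 0 0 0"}}

```text
t: 11.6
tool_pos: [0.5475, -0.001, 0.1008]
ee_rot: [0.0, 0.987, 0.161, -0.0]
force: [-1.4, 1.9, 2.9]
finger_gap: 0.0353
grasp_force: 11.4
```

```bash
python3 -c "
from h import *
st2()"
```

```text
pt 0.084 [1.77 1.51] pt 0.04 [1.79 1.52] tilt about dock x deg -0.01
t 11.6 dock xyz mm [  1.81   1.53 100.75] F dock [-0.7  2.2  2.9] gap 35.34 g 11.4
```

Call:
{"method": "servo_tool", "body": {"series": "-0.19 0 0.03 0 0; -0.19 0 0 0 0; -0.19 0 0 0 0"}}

```text
t: 11.98
tool_pos: [0.5482, -0.0023, 0.1008]
ee_rot: [0.0, 0.987, 0.161, 0.0]
force: [-0.9, 1.4, 2.8]
finger_gap: 0.0351
grasp_force: 11.4
```

```bash
python3 -c "
from h import *
st2()"
```

```text
pt 0.084 [2.06 0.01] pt 0.04 [2.05 0.02] tilt about dock x deg -0.02
t 11.97 dock xyz mm [2.0500e+00 3.0000e-02 1.0084e+02] F dock [-0.4  1.6  2.8] gap 35.06 g 11.4
```

Call:
{"method": "servo_tool", "body": {"series": "-0.19 0 0.03 0 0; -0.19 0 0 0 0; -0.19 0 0 0 0"}}

```text
t: 12.35
tool_pos: [0.5484, -0.003, 0.1008]
ee_rot: [-0.001, 0.987, 0.162, -0.0]
force: [-1.8, 4.7, 4.5]
finger_gap: 0.035
grasp_force: 11.3
```

```bash
python3 -c "
from h import *
st2()"
```

```text
pt 0.084 [ 2.06 -0.5 ] pt 0.04 [ 2.05 -0.58] tilt about dock x deg 0.1
t 12.35 dock xyz mm [  2.04  -0.65 100.84] F dock [-0.2  5.1  4.5] gap 34.96 g 11.3
```

Call:
{"method": "servo_tool", "body": {"series": "-0.19 0 0.03 0 0; -0.19 0 0 0 0; -0.19 0 0 0 0"}}

```text
t: 12.72
tool_pos: [0.5486, -0.0034, 0.1009]
ee_rot: [-0.002, 0.987, 0.162, -0.0]
force: [-2.1, 6.7, 5.5]
finger_gap: 0.035
grasp_force: 12.1
```

```bash
python3 -c "
from h import *
st2()"
```

```text
pt 0.084 [ 2.1  -0.74] pt 0.04 [ 2.08 -0.93] tilt about dock x deg 0.24
t 12.72 dock xyz mm [  2.05  -1.1  100.88] F dock [0.1 7.  5.5] gap 35.0 g 12.1
```

The play ends at equal force (7 N) at y = -1.1 and y = +8.7, so the middle is about 3.8 mm. That agrees with the wall centre seen in the picture, so I'll centre there.

Call:
{"method": "servo_tool", "body": {"series": "-0.19 0 -0.05 0 0; -0.19 0 -0.05 0 0; -0.19 0 -0.04 0 0; -0.19 0 0 0 0; -0.19 0 0 0 0"}}

```text
t: 13.35
tool_pos: [0.5477, 0.001, 0.1012]
ee_rot: [0.001, 0.987, 0.161, 0.001]
force: [0.7, -3.0, 3.8]
finger_gap: 0.0346
grasp_force: 11.5
```

```bash
python3 -c "
from h import *
st2()"
```

```text
pt 0.084 [2.65 3.27] pt 0.04 [2.61 3.34] tilt about dock x deg -0.08
t 13.35 dock xyz mm [  2.56   3.4  101.16] F dock [-0.3 -3.1  3.8] gap 34.59 g 11.5
```

Call:
{"method": "servo_tool", "body": {"series": "-0.2 0 -0.006 0 0; -0.2 0 0 -0.01 0; -0.2 0 0 -0.01 0; -0.2 0 0 -0.01 0; -0.2 0 0 0 0"}}

```text
t: 13.98
tool_pos: [0.5471, 0.0019, 0.1024]
ee_rot: [-0.0, 0.987, 0.161, 0.0]
force: [2.4, -2.4, 2.9]
finger_gap: 0.0345
grasp_force: 15.9
```

```bash
python3 -c "
from h import *
st2()"
```

```text
pt 0.084 [2.32 4.43] pt 0.04 [2.3  4.43] tilt about dock x deg 0.0
t 13.97 dock xyz mm [  2.27   4.43 102.41] F dock [ 1.6 -3.   2.9] gap 34.54 g 15.9
```

Call:
{"method": "servo_tool", "body": {"series": "-0.19 0 0.012 -0.01 0; -0.19 0 0 -0.01 0; -0.19 0 0 -0.01 0; -0.19 0 0 0 0"}}

```text
t: 14.48
tool_pos: [0.547, 0.0016, 0.1037]
ee_rot: [-0.0, 0.987, 0.161, 0.0]
force: [1.3, 0.5, 1.1]
finger_gap: 0.0347
grasp_force: 13.5
```

```bash
python3 -c "
from h import *
st2()"
```

```text
pt 0.084 [2.19 4.24] pt 0.04 [2.17 4.21] tilt about dock x deg 0.05
t 14.47 dock xyz mm [  2.16   4.17 103.72] F dock [1.4 0.  1.1] gap 34.65 g 13.5
```

Call:
{"method": "servo_tool", "body": {"series": "-0.19 0 0.006 -0.01 0; -0.19 0 0 -0.015 0; -0.19 0 0 -0.015 0; -0.19 0 0 -0.02 0; -0.19 0 0 0 0"}}

```text
t: 15.1
tool_pos: [0.5466, 0.0011, 0.1067]
ee_rot: [-0.0, 0.987, 0.161, -0.0]
force: [1.0, 2.5, 0.3]
finger_gap: 0.0347
grasp_force: 13.8
```

```bash
python3 -c "
from h import *
st2()"
```

```text
pt 0.084 [1.57 3.86] pt 0.04 [1.61 3.83] tilt about dock x deg 0.03
t 15.1 dock xyz mm [  1.64   3.81 106.67] F dock [1.8 2.  0.3] gap 34.69 g 13.8
```

Call:
{"method": "servo_tool", "body": {"series": "-0.19 0 0 -0.04 0; -0.19 0 0 -0.06 0; -0.19 0 0 -0.06 0; -0.19 0 0 -0.08 0; -0.19 0 0 0 0"}}

```text
t: 15.72
tool_pos: [0.5472, 0.0009, 0.1192]
ee_rot: [0.0, 0.987, 0.161, 0.0]
force: [-0.5, 0.1, -1.4]
finger_gap: 0.0344
grasp_force: 13.7
```

```bash
python3 -c "
from h import *
st2()"
```

```text
pt 0.084 [2.11 3.37] pt 0.04 [2.1  3.39] tilt about dock x deg -0.02
t 15.72 dock xyz mm [  2.09   3.4  119.18] F dock [-0.4  0.3 -1.4] gap 34.44 g 13.7
```

Call:
{"method": "servo_tool", "body": {"series": "-0.19 0 0 -0.12 0; -0.19 0 0 -0.2 0; -0.19 0 0 -0.3 0; -0.19 0 0 -0.4 0; -0.19 0 0 -0.4 0; -0.19 0 0 -0.4 0; -0.19 0 0 -0.3 0; -0.19 0 0 0 0; -0.19 0 0 0 0"}}

```text
t: 16.85
tool_pos: [0.5467, 0.0011, 0.2243]
ee_rot: [-0.0, 0.987, 0.161, -0.0]
force: [-0.5, -0.5, -1.5]
finger_gap: 0.0345
grasp_force: 13.7
```

```bash
python3 -c "
from h import *
st2(); go(.5415,.262,.18,14.05)
cap('wrist','w5')"
```

```text
pt 0.084 [1.55 3.78] pt 0.04 [1.59 3.76] tilt about dock x deg 0.02
t 16.85 dock xyz mm [  1.62   3.75 224.29] F dock [-0.6 -0.3 -1.5] gap 34.51 g 13.7
t 16.85 pos [0.5467 0.0011 0.2243] yaw 18.57 F [-0.5 -0.5 -1.5] gap 0.0345 g 13.7 tilt [-0.001  0.    -1.   ]
units xyz [ 1.565 -4.979  0.887] turn 0.452
```

View pics/w5.png

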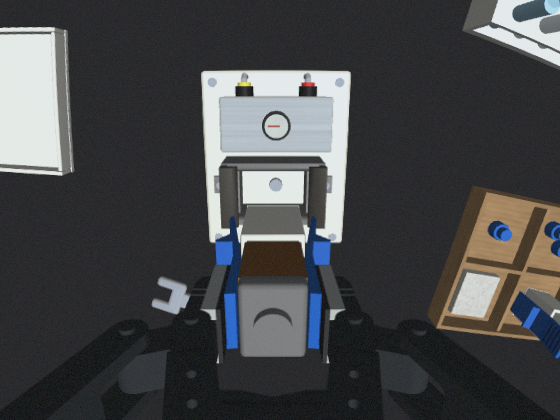

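Wrist view: the spent cartridge hangs upright in the grip, the empty well shows its pin at (276,184), and the tray is at upper left. I'll carry it to the tray.

Call:
{"method": "servo_tool", "body": {"series": "-0.19 0.08 -0.25 0 0; -0.19 0.16 -0.5 0 0; -0.19 0.22 -0.7 0 0; -0.19 0.22 -0.7 0 0; -0.19 0.22 -0.7 0 0; -0.19 0.22 -0.7 0 0; -0.19 0.22 -0.7 0 0; -0.19 0.15 -0.48 0 0; -0.19 0.08 -0.25 0 0.2; -0.19 0 0 0 0.25; -0.19 0 0 0 0"}}

```text
t: 18.27
tool_pos: [0.5504, 0.2347, 0.2245]
ee_rot: [-0.01, 0.99, 0.143, -0.002]
force: [0.6, -0.3, -1.3]
finger_gap: 0.0346
grasp_force: 13.7
```

```bash
python3 -c "
from h import *
go(.5415,.262,.095,14.05)
d=cap('wrist','w6')
im=d['image'];m=(im.min(2)>170).astype(np.uint8)
k=max(cv2.findContours(m,0,1)[0],key=cv2.contourArea); print(cv2.boundingRect(k),cv2.approxPolyDP(k,6,True)[:,0].tolist())
for p in cv2.approxPolyDP(k,6,True)[:,0]: print(p,np.round(onz(d,*p,.022)[:2],3))
"
```

```text
t 18.27 pos [0.5504 0.2347 0.2245] yaw 16.43 F [ 0.6 -0.3 -1.3] gap 0.0346 g 13.7 tilt [-0.007  0.019 -1.   ]
units xyz [-0.012 -0.523  2.602] turn 0.238
(100, 107, 216, 150) [[100, 108], [112, 242], [214, 245], [113, 239], [103, 119], [111, 110], [121, 233], [217, 238], [229, 233], [234, 215], [241, 254], [247, 240], [298, 240], [304, 256], [314, 119], [305, 234], [240, 231], [248, 205], [297, 205], [302, 217], [307, 118], [314, 114]]
[100 108] [0.573 0.404]
[112 242] [0.45  0.373]
[214 245] [0.477 0.276]
[113 239] [0.453 0.373]
[103 119] [0.564 0.4  ]
[111 110] [0.574 0.394]
[121 233] [0.462 0.366]
[217 238] [0.485 0.275]
[229 233] [0.493 0.265]
[234 215] [0.512 0.265]
[241 254] [0.475 0.249]
[247 240] [0.491 0.247]
[298 240] [0.505 0.201]
[304 256] [0.491 0.19 ]
[314 119] [0.615 0.222]
[305 234] [0.513 0.197]
[240 231] [0.498 0.256]
[248 205] [0.525 0.255]
[297 205] [0.538 0.212]
[302 217] [0.528 0.204]
[307 118] [0.614 0.228]
[314 114] [0.619 0.223]
```

Call:
{"method": "servo_tool", "body": {"series": "-0.19 0 0 0 0; -0.19 0 0 0 0; -0.19 0 0 0 0"}}

```text
t: 18.7
tool_pos: [0.5502, 0.2364, 0.2249]
ee_rot: [-0.01, 0.989, 0.144, -0.002]
force: [-0.1, 0.2, -0.9]
finger_gap: 0.0346
grasp_force: 13.7
```

```bash
python3 -c "
from h import *
go(.5415,.262,.095,14.05)
"
```

```text
t 18.7 pos [0.5502 0.2364 0.2249] yaw 16.61 F [-0.1  0.2 -0.9] gap 0.0346 g 13.7 tilt [-0.006  0.019 -1.   ]
units xyz [-0.018 -0.486  2.609] turn 0.256
```

Call:
{"method": "servo_tool", "body": {"series": "-0.19 0 -0.15 0.2 0.1; -0.19 0 -0.2 0.4 0.15; -0.19 0 -0.14 0.5 0; -0.19 0 0 0.5 0; -0.19 0 0 0.4 0; -0.19 0 0 0.2 0; -0.19 0 0 0.1 0; -0.19 0 0 0 0; -0.19 0 0 0 0"}}

```text
t: 19.82
tool_pos: [0.5496, 0.2402, 0.1115]
ee_rot: [-0.019, 0.99, 0.143, -0.003]
force: [0.2, 1.1, -1.8]
finger_gap: 0.0342
grasp_force: 13.7
```

```bash
python3 -c "
from h import *
go(.5415,.262,.0905,14.05)
"
```

```text
t 19.82 pos [0.5496 0.2402 0.1115] yaw 16.43 F [ 0.2  1.1 -1.8] gap 0.0342 g 13.7 tilt [-0.011  0.037 -0.999]
units xyz [-0.032 -0.447  0.437] turn 0.238
```

```bash
python3 -c "
from h import *
s=env.state();print(np.round(s['joint_positions'],3),np.round(s['joint_efforts'],1))
"
```

```text
[ 0.287  0.339 -0.26   0.973  0.039  3.142] [  0.  -44.7  26.2   0.    0.1   0. ]
```

Joint 6 is at its limit, which explains the tilt. The spent cartridge's yaw in the tray is free, so I'll turn back away from the limit.

Call:
{"method": "servo_tool", "body": {"series": "-0.19 0 0 -0.2 -0.5; -0.19 0 0 -0.2 -0.5; -0.19 0 0 0 -0.5; -0.19 0 0 0 0; -0.19 0 0 0 0; -0.19 0 0 0 0"}}

```text
t: 20.58
tool_pos: [0.549, 0.2393, 0.1305]
ee_rot: [-0.019, 0.963, 0.27, -0.001]
force: [-0.7, 0.0, -1.0]
finger_gap: 0.0344
grasp_force: 13.7
```

```bash
python3 -c "
from h import *
go(.5415,.262,.0905,31)
s=env.state();print(np.round(s['joint_positions'],3))
"
```

```text
t 20.57 pos [0.549  0.2393 0.1305] yaw 31.38 F [-0.7  0.  -1. ] gap 0.0344 g 13.7 tilt [-0.013  0.037 -0.999]
units xyz [ 0.101 -0.436  0.818] turn 0.038
[ 0.285  0.32  -0.241  1.012  0.039  2.879]
```

Call:
{"method": "servo_tool", "body": {"series": "-0.19 0.05 -0.2 0.1 -0.1; -0.19 0.05 -0.2 0.2 -0.1; -0.19 0 0 0.2 0; -0.19 0 0 0.1 0; -0.19 0 0 0.06 0; -0.19 0 0 0 0; -0.19 0 0 0 0"}}

```text
t: 21.45
tool_pos: [0.5427, 0.26, 0.0987]
ee_rot: [-0.019, 0.958, 0.287, -0.001]
force: [-0.4, -0.1, -0.4]
finger_gap: 0.0346
grasp_force: 13.7
```

```bash
python3 -c "
from h import *
go(.5415,.262,.0905,31)
s=env.state();print(np.round(s['joint_positions'],3))
"
```

```text
t 21.45 pos [0.5427 0.26   0.0987] yaw 33.41 F [-0.4 -0.1 -0.4] gap 0.0346 g 13.7 tilt [-0.012  0.037 -0.999]
units xyz [-0.    -0.04   0.165] turn 0.241
[ 0.322  0.355 -0.268  0.948  0.039  2.88 ]
```

Call:
{"method": "servo_tool", "body": {"series": "-0.19 0 0 0.05 0; -0.19 0 0 0.05 0; -0.19 0 0 0 0; -0.19 0 0 0 0"}}

```text
t: 21.95
tool_pos: [0.5423, 0.2602, 0.0933]
ee_rot: [-0.019, 0.958, 0.288, -0.001]
force: [-0.3, 0.6, -1.7]
finger_gap: 0.0346
grasp_force: 13.7
```

```bash
python3 -c "
from h import *
go(.5415,.262,.0905,31)"
```

```text
t 21.95 pos [0.5423 0.2602 0.0933] yaw 33.42 F [-0.3  0.6 -1.7] gap 0.0346 g 13.7 tilt [-0.013  0.037 -0.999]
units xyz [ 0.006 -0.036  0.058] turn 0.242
```

Call:
{"method": "servo_tool", "body": {"series": "-0.19 0 0 0.03 0; -0.19 0 0 0.02 0; -0.19 0 0 0 0; -0.19 0 0 0 0"}}

```text
t: 22.45
tool_pos: [0.5422, 0.2604, 0.0908]
ee_rot: [-0.019, 0.958, 0.288, -0.001]
force: [0.6, 0.2, -1.3]
finger_gap: 0.0346
grasp_force: 13.7
```

```bash
python3 -c "
from h import *
go(.5415,.262,.0905,31)"
```

```text
t 22.45 pos [0.5422 0.2604 0.0908] yaw 33.42 F [ 0.6  0.2 -1.3] gap 0.0346 g 13.7 tilt [-0.013  0.037 -0.999]
units xyz [ 0.006 -0.035  0.008] turn 0.242
```

Call:
{"method": "servo_tool", "body": {"series": "-0.19 0 0 0.03 0; -0.19 0 0 0.02 0; -0.19 0 0 0 0; -0.19 0 0 0 0"}}

```text
t: 22.95
tool_pos: [0.5434, 0.2611, 0.0904]
ee_rot: [-0.02, 0.958, 0.288, 0.001]
force: [-2.3, 0.3, 7.6]
finger_gap: 0.0346
grasp_force: 13.9
```

```bash
python3 -c "
from h import *
go(.5415,.262,.0905,31)"
```

```text
t 22.95 pos [0.5434 0.2611 0.0904] yaw 33.42 F [-2.3  0.3  7.6] gap 0.0346 g 13.9 tilt [-0.01   0.038 -0.999]
units xyz [-0.021 -0.036 -0.002] turn 0.242
```

Call:
{"method": "servo_tool", "body": {"series": "-0.1 0 0 -0.02 0; 0.05 0 0 0 0; 0.2 0 0 0 0; 0.35 0 0 0 0; 0.5 0 0 0 0; 0.7 0 0 0 0; 1 0 0 0 0; 1 0 0 0 0; 1 0 0 0 0; 1 0 0 -0.1 0; 1 0 0 -0.4 0"}}

```text
t: 24.32
tool_pos: [0.5414, 0.2591, 0.1135]
ee_rot: [-0.019, 0.958, 0.288, -0.002]
force: [0.8, 0.5, 0.7]
finger_gap: 0.0856
grasp_force: 0.0
```

```bash
python3 -c "
from h import *
go(.5415,.262,.0905,31)
cap('wrist','w7')"
```

```text
t 24.32 pos [0.5414 0.2591 0.1135] yaw 33.42 F [0.8 0.5 0.7] gap 0.0856 g 0.0 tilt [-0.016  0.036 -0.999]
units xyz [ 0.031 -0.029  0.462] turn 0.242
```

View pics/w7.png

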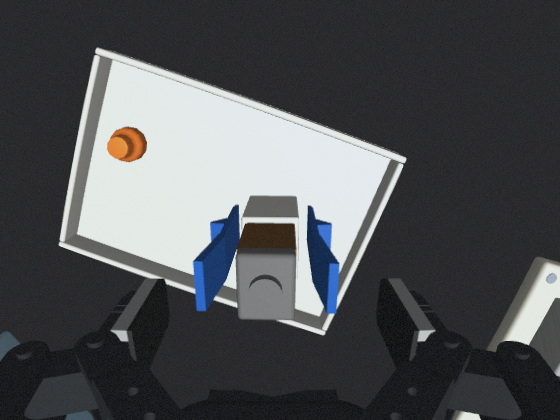

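Wrist view: the spent cartridge stands upright in the tray, pads free at columns ~195–337, and the plug at (127,145) is untouched. Now I'll rise and travel towards the fresh one.

Call:
{"method": "servo_tool", "body": {"series": "1 0 0 -0.9 0; 1 0 0 -1 0; 1 0 0 -1 0; 1 -0.3 0.4 -0.4 -0.3; 1 -0.6 0.8 0 0; 1 -0.6 0.8 0 0; 1 -0.6 0.8 0 0; 1 -0.6 0.8 0 0; 1 -0.6 0.8 0 0; 1 -0.6 0.8 0 0; 1 -0.6 0.8 0 0; 1 -0.6 0.8 0 0"}}

```text
t: 25.88
tool_pos: [0.54, -0.1729, 0.2638]
ee_rot: [-0.019, 0.95, 0.313, 0.0]
force: [0.3, -0.4, -0.8]
finger_gap: 0.0854
grasp_force: 0.0
```

Call:
{"method": "servo_tool", "body": {"series": "1 -0.6 0.8 0 0; 1 -0.6 0.8 0 0; 1 -0.3 0.4 0 -1; 1 0 0 0 -1; 1 0 0 0 -1; 1 0 0 0 -1; 1 0 0 0 -1; 1 0 0 0 -1; 1 0 0 0 -1; 1 0 0 0 -1; 1 0 0 0 -1; 1 0 0 0 -1"}}

```text
t: 27.38
tool_pos: [0.5391, -0.2962, 0.2591]
ee_rot: [-0.013, 0.368, 0.929, 0.015]
force: [-0.2, 0.3, 0.3]
finger_gap: 0.0851
grasp_force: 0.0
```

```bash
python3 -c "
from h import *
go(.5065,-.311,.28,5)
s=env.state();print(np.round(s['joint_positions'],3))
"
```

```text
t 27.38 pos [ 0.5391 -0.2962  0.2591] yaw 136.77 F [-0.2  0.3  0.3] gap 0.0851 g 0.0 tilt [-0.012  0.037 -0.999]
units xyz [ 0.286 -0.655 -0.42 ] turn 13.177
[-0.617  0.275 -0.016  1.311  0.023  0.137]
```

Call:
{"method": "servo_tool", "body": {"series": "1 0.62 0.66 0 -1; 1 0.49 0.75 0 -1; 1 0.35 0.83 0 -1; 1 0.21 0.88 0 -1; 1 0.05 0.9 0 -1; 1 -0.11 0.89 0 -1; 1 -0.26 0.86 0 -1; 1 -0.41 0.8 0 -1; 1 -0.54 0.72 0 -1; 1 -0.66 0.62 0 -1; 1 -0.75 0.49 0 -1; 1 -0.83 0.35 0 -1"}}

```text
t: 28.88
tool_pos: [0.5436, 0.2453, 0.2791]
ee_rot: [0.007, -0.621, 0.784, 0.018]
force: [-0.4, -0.1, -0.1]
finger_gap: 0.0852
grasp_force: 0.0
```

Call:
{"method": "servo_tool", "body": {"series": "1 0 0 0 -1; 1 0 0 0 -1; 1 0 0 0 -1; 1 0 0 0 -1; 1 0 0 0 -1; 1 0 0 0 -1; 1 0 0 0 -1; 1 0 0 0 -1; 1 0 0 0 -1; 1 0 0 0 -1; 1 0 0 0 -0.5; 1 0 0 0 0"}}

```text
t: 30.38
tool_pos: [0.5436, 0.2437, 0.2789]
ee_rot: [-0.018, 1.0, 0.012, -0.006]
force: [-0.5, 0.5, -0.3]
finger_gap: 0.0857
grasp_force: 0.0
```

```bash
python3 -c "
from h import *
go(.5065,-.311,.28,5)
s=env.state();print(np.round(s['joint_positions'],3))
"
```

```text
t 30.38 pos [0.5436 0.2437 0.2789] yaw 1.38 F [-0.5  0.5 -0.3] gap 0.0857 g 0.0 tilt [-0.013  0.037 -0.999]
units xyz [-1.01  11.065 -0.421] turn -0.362
[ 0.295  0.211 -0.056  1.305  0.039 -2.87 ]
```

Call:
{"method": "servo_tool", "body": {"series": "1 0 0 0 -1; 1 0 0 0 -0.5; 1 0 0.25 0 0; 1 0 0.25 0 0; 1 0 0 0 0; 1 0 0 0 0"}}

```text
t: 31.12
tool_pos: [0.548, 0.2287, 0.278]
ee_rot: [-0.016, 0.991, 0.135, -0.003]
force: [-0.5, -0.2, 0.1]
finger_gap: 0.0854
grasp_force: 0.0
```

```bash
python3 -c "
from h import *
go(.5065,-.311,.28,5)
s=env.state();print(np.round(s['joint_positions'],3))
"
```

```text
t 31.12 pos [0.548  0.2287 0.278 ] yaw 15.5 F [-0.5 -0.2  0.1] gap 0.0854 g 0.0 tilt [-0.01   0.03  -0.999]
units xyz [-3.685 10.174 -0.357] turn 1.05
[ 0.272  0.209 -0.061  1.303  0.032 -3.14 ]
```

It works: the tilt is shrinking. I'll continue the same way.

Call:
{"method": "servo_tool", "body": {"series": "1 0 0.25 0 0; 1 0 0.25 0 0; 1 0 0.25 0 0; 1 0 0.25 0 0; 1 0 0 0 0"}}

```text
t: 31.75
tool_pos: [0.5551, 0.2024, 0.2767]
ee_rot: [-0.007, 0.993, 0.116, -0.002]
force: [-0.6, 0.5, -0.7]
finger_gap: 0.0852
grasp_force: 0.0
```

```bash
python3 -c "
from h import *
go(.5065,-.311,.28,5)
s=env.state();print(np.round(s['joint_positions'],4))
"
```

```text
t 31.75 pos [0.5551 0.2024 0.2767] yaw 13.34 F [-0.6  0.5 -0.7] gap 0.0852 g 0.0 tilt [-0.005  0.013 -1.   ]
units xyz [-3.315  9.765 -0.197] turn 0.834
[ 0.2338  0.2055 -0.0676  1.2997  0.0141 -3.1406]
```

Call:
{"method": "servo_tool", "body": {"series": "1 0 0.26 0 0; 1 0 0.26 0 0; 1 0 0.26 0 0; 1 0 0 0 0; 1 0 0 0 0"}}

```text
t: 32.38
tool_pos: [0.5598, 0.1825, 0.2763]
ee_rot: [-0.0, 0.995, 0.102, -0.001]
force: [-0.9, -0.8, 0.0]
finger_gap: 0.0856
grasp_force: 0.0
```

```bash
python3 -c "
from h import *
go(.5065,-.311,.28,5)
s=env.state();print(np.round(s['joint_positions'],4))
"
```

```text
t 32.38 pos [0.5598 0.1825 0.2763] yaw 11.7 F [-0.9 -0.8  0. ] gap 0.0856 g 0.0 tilt [-0.002  0.    -1.   ]
units xyz [-3.046  9.449 -0.073] turn 0.67
[ 2.0510e-01  2.0270e-01 -7.1700e-02  1.2983e+00  6.0000e-04 -3.1406e+00]
```

Call:
{"method": "servo_tool", "body": {"series": "1 0 0 0 1; 1 0 0 0 1; 1 0 0 0 1; 1 0 0 0 1; 1 0 0 0 1; 1 0 0 0 1; 1 0 0 0 1; 1 0 0 0 0"}}

```text
t: 33.38
tool_pos: [0.5598, 0.1827, 0.2763]
ee_rot: [0.0, 0.874, -0.486, -0.001]
force: [0.6, -0.2, -0.6]
finger_gap: 0.0852
grasp_force: 0.0
```

Call:
{"method": "servo_tool", "body": {"series": "1 0.71 0.55 0 1; 1 0.8 0.42 0 1; 1 0.86 0.28 0 1; 1 0.9 0.12 0 1; 1 0.9 -0.03 0 1; 1 0.88 -0.19 0 1; 1 0.84 -0.34 0 1; 1 0.76 -0.48 0 1; 1 0.67 -0.61 0 1; 1 0.55 -0.71 0 1; 1 0.42 -0.8 0 1; 1 0 0 0 0.5"}}

```text
t: 34.88
tool_pos: [0.5068, -0.3141, 0.2762]
ee_rot: [-0.001, -0.057, 0.998, -0.0]
force: [0.1, 1.0, -0.8]
finger_gap: 0.0853
grasp_force: 0.0
```

Call:
{"method": "servo_tool", "body": {"series": "1 0 0 0 0.1; 1 0 0 0 0; 1 0 0 0 0"}}

```text
t: 35.25
tool_pos: [0.5072, -0.3103, 0.2765]
ee_rot: [-0.001, -0.051, 0.999, 0.0]
force: [-0.9, -0.2, -0.5]
finger_gap: 0.0852
grasp_force: 0.0
```

```bash
python3 - <<'E'
from h import *
go(.5065,-.311,.25,185)
s=env.state();print(np.round(s['joint_positions'],3))
d=cap('wrist','w8')
print(pix(d,(.5065,-.311,.1)))
E
```

```text
t 35.25 pos [ 0.5072 -0.3103  0.2765] yaw -174.16 F [-0.9 -0.2 -0.5] gap 0.0852 g 0.0 tilt [-0.002  0.    -1.   ]
units xyz [ 0.014 -0.012  0.53 ] turn -35.916
[-6.570e-01  2.130e-01 -5.900e-02  1.301e+00 -1.000e-03 -7.590e-01]
[270.74293582 192.3329721 ]
```

View pics/w8.png

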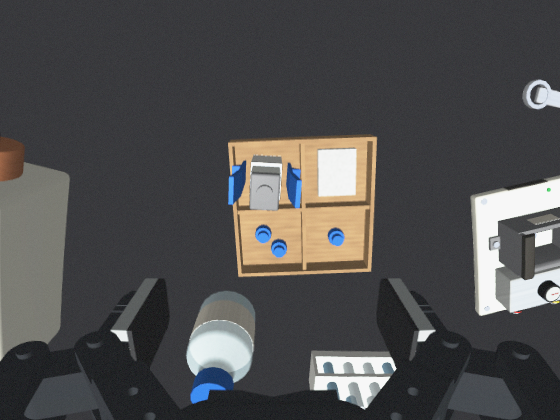

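Wrist view: the fresh cartridge is at (265,185) in the carton's cell, with its pads at columns 228–245 and 288–301. Next I measure its yaw and position.

```bash
python3 - <<'E'
from h import *
d=load('w8')
blues(d,(220,305,150,215),.096,5.84,(.5072,-.3103))
E
```

```text
[288 163] [-24.7  13.6] [288 196] [ 3.5 14. ] [293 205] [11.4 18.3] [299 207] [13.2 23.5] [299 170] [-18.9  22.8] [292 169] [-19.7  17. ] 
[245 161] [-26.4 -21.8] [240 166] [-22.2 -26. ] [232 166] [-22.2 -32.7] [228 204] [ 10.5 -37.1] [240 195] [  2.6 -26.6]
```

Call:
{"method": "servo_tool", "body": {"series": "1 0 -0.06 0.4 0.25; 1 0 -0.065 0.5 0; 1 0 0 0.5 0; 1 0 0 0.3 0; 1 0 0 0 0; 1 0 0 0 0"}}

```text
t: 36.05
tool_pos: [0.508, -0.3176, 0.1925]
ee_rot: [-0.0, -0.028, 1.0, -0.001]
force: [-0.0, -0.7, 0.2]
finger_gap: 0.0856
grasp_force: 0.0
```

```bash
python3 - <<'E'
from h import *
go(.5077,-.3166,.0865,183.3-360)
d=cap('wrist','w9')
blues(d,(190,350,110,300),.096,3.3,(.5077,-.3166))
E
```

```text
t 36.05 pos [ 0.508  -0.3176  0.1925] yaw -176.77 F [-0.  -0.7  0.2] gap 0.0856 g 0.0 tilt [-0.001 -0.001 -1.   ]
units xyz [0.003 0.021 2.119] turn -0.007
[287 273] [33.1  9.2] [284 287] [43.5  7.4] [290 294] [48.8 11.4] [296 294] [48.8 15.4] [301 286] [42.7 18.6] [299 275] [34.6 17.1] 
[270 256] [20.9 -1.9] [264 261] [24.5 -5.7] [263 269] [30.2 -6.4] [267 261] [24.5 -3.8] [277 261] [24.5  2.6] [280 269] [30.2  4.6] [277 264] [26.6  2.7] [270 263] [25.9 -1.9] [264 272] [32.4 -5.8] [276 268] [29.5  2. ] [279 274] [33.8  4. ] [275 278] [36.8  1.4] [281 271] [31.6  5.3] [281 263] [25.9  5.2] [276 256] [20.9  2. ] 
[300 179] [-29.6  16.3] [299 205] [-13.3  16. ] [304 227] [ 1.1 19.5] [314 242] [11.2 26.1] [316 209] [-10.7  26.6] [321 208] [-11.3  29.6] [316 202] [-15.2  26.4] [316 189] [-23.4  26.1] [306 187] [-24.6  20. ] 
[246 179] [-29.6 -16.2] [241 186] [-25.3 -19.3] [230 188] [-24. -26.] [239 190] [-22.8 -20.6] [224 207] [-12.  -30.1] [224 214] [ -7.5 -30.3] [225 207] [-12.  -29.5] [231 208] [-11.3 -25.8] [232 241] [ 10.5 -25.9] [242 224] [ -0.9 -19.3]
```

View pics/w9.png

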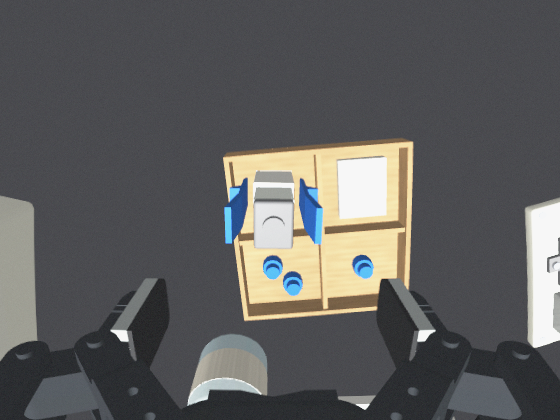

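Wrist view: the fresh cartridge is centred between the fingers (pads at columns 225 and 321, tool axis at 273) and square to them. I'll descend and pinch.

Call:
{"method": "servo_tool", "body": {"series": "1 0.01 0.02 0.5 0; 1 0 0 0.6 0; 1 0 0 0.5 0; 1 0 0 0.3 0; 1 0 0 0.12 0; 0.6 0 0 0 0; 0.45 0 0 0 0; 0.35 0 0 0 0; 0.25 0 0 0 0; 0.15 0 0 0 0; 0.05 0 0 0 0; -0.05 0 0 0 0"}}

```text
t: 37.6
tool_pos: [0.5078, -0.3174, 0.0925]
ee_rot: [0.0, -0.028, 1.0, -0.001]
force: [-1.5, 0.2, 7.4]
finger_gap: 0.0407
grasp_force: 6.7
```

Call:
{"method": "servo_tool", "body": {"series": "-0.1 0 0 0 0; -0.14 0 0 -0.01 0; -0.17 0 0 -0.01 0; -0.19 0 0 0 0; -0.19 0 0 0 0; -0.19 0 0 0 0"}}

```text
t: 38.35
tool_pos: [0.5078, -0.3172, 0.093]
ee_rot: [0.0, -0.028, 1.0, -0.001]
force: [-0.4, 0.6, 6.9]
finger_gap: 0.0347
grasp_force: 11.1
```

```bash
python3 - <<'E'
from h import *
go(.5077,-.3166,.22,183.3-360)
E
```

```text
t 38.35 pos [ 0.5078 -0.3172  0.093 ] yaw -176.8 F [-0.4  0.6  6.9] gap 0.0347 g 11.1 tilt [ 0.001 -0.002 -1.   ]
units xyz [-0.     0.007 -2.541] turn -0.01
```

Call:
{"method": "servo_tool", "body": {"series": "-0.19 0 0 -0.05 0; -0.19 0 0 -0.2 0; -0.19 0 0 -0.5 0; -0.19 0 0 -0.7 0; -0.19 0 0 -0.7 0; -0.19 0 0 -0.5 0; -0.19 0 0 0 0"}}

```text
t: 39.22
tool_pos: [0.508, -0.3171, 0.2263]
ee_rot: [0.001, -0.028, 1.0, -0.001]
force: [-0.7, 0.5, -1.6]
finger_gap: 0.0349
grasp_force: 11.2
```

Call:
{"method": "servo_tool", "body": {"series": "-0.19 -0.09 0.53 0 1; -0.19 0 0.53 0 1; -0.19 0.09 0.53 0 1; -0.19 0.18 0.5 0 1; -0.19 0.27 0.46 0 1; -0.19 0.34 0.41 0 1; -0.19 0.41 0.34 0 1; -0.19 0.46 0.27 0 1; -0.19 0.5 0.18 0 1; -0.19 0.53 0.09 0 1; -0.19 0.53 0 0 1; -0.19 0.53 -0.09 0 1"}}

```text
t: 40.72
tool_pos: [0.5434, 0.0028, 0.2217]
ee_rot: [-0.002, 0.853, 0.522, -0.002]
force: [1.2, 0.4, -2.2]
finger_gap: 0.035
grasp_force: 11.2
```

Call:
{"method": "servo_tool", "body": {"series": "-0.19 0 0 0 1; -0.19 0 0 0 1; -0.19 0 0 0 1; -0.19 0 0 0 1; -0.19 0 0 0 0.46; -0.19 0 0 0 0; -0.19 0 0 0 0; -0.19 0 0 0 0"}}

```text
t: 41.72
tool_pos: [0.5445, 0.0017, 0.2234]
ee_rot: [-0.0, 0.987, 0.162, -0.001]
force: [-0.3, 0.6, -1.8]
finger_gap: 0.0349
grasp_force: 11.1
```

```bash
python3 - <<'E'
from h import *
go(.5468,.0011,.2243,18.57); st()
s=env.state();print(np.round(s['joint_positions'],3))
d=cap('wrist','w10'); a=load('w5')['image']
def prof(im): # grey top block, blue pad edges
    g=im[200:380,273].astype(int).sum(1)//3; return g
for n,im in(('s',a),('f',d['image'])):
    hsv=cv2.cvtColor(im,cv2.COLOR_RGB2HSV); b=((hsv[...,0]>100)&(hsv[...,0]<130)&(hsv[...,1]>120)&(hsv[...,2]>40))
    b[:, :200]=0;b[:,345:]=0; ys,xs=np.where(b); print(n,'blue rows',ys.min(),ys.max(),'cols',xs.min(),xs.max(), 'L max',xs[xs<273].max(),'R min',xs[xs>273].min())
    e=np.diff(prof(cv2.GaussianBlur(im,(3,3),0))); print([(200+i,int(e[i])) for i in np.argsort(-abs(e))[:10]])
cv2.imwrite('pics/cmp.png',np.hstack([a[190:380,150:400,::-1],d['image'][190:380,150:400,::-1]]))
E
```

```text
t 41.73 pos [0.5445 0.0017 0.2234] yaw 18.64 F [-0.3  0.6 -1.8] gap 0.0349 g 11.1 tilt [-0.003  0.    -1.   ]
units xyz [ 0.039  0.027 -0.018] turn 0.007
t 41.73 dock xyz mm [-1.8000e-01  5.0600e+00  2.2339e+02] F dock [-0.1  0.6 -1.8] gap 34.92 g 11.1
[-0.115  0.154 -0.243  1.176 -0.     2.701]
s blue rows 216 348 cols 215 330 L max 240 R min 305
[(np.int64(240), -70), (np.int64(202), -56), (np.int64(239), -48), (np.int64(203), -48), (np.int64(241), -48), (np.int64(234), 47), (np.int64(233), 44), (np.int64(356), -35), (np.int64(307), -30), (np.int64(313), 28)]
f blue rows 214 343 cols 216 329 L max 241 R min 304
[(np.int64(230), 52), (np.int64(236), -49), (np.int64(237), -48), (np.int64(200), -48), (np.int64(201), -44), (np.int64(231), 39), (np.int64(307), 29), (np.int64(350), -28), (np.int64(302), -26), (np.int64(301), -26)]
```

View pics/cmp.png

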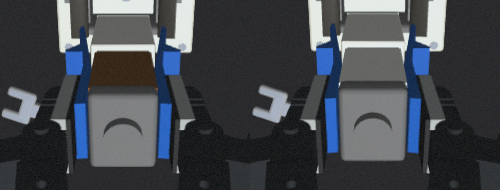

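The fresh cartridge hangs straight and sits about 3 mm lower in the hand than the spent one did (front edge at row 350 vs 356). Now I solve for its fore-aft offset and height in the hand for both pictures.

```bash
python3 - <<'E'
from h import *
from scipy.optimize import fsolve
T={'w5':((.5467,.0011,.2243),18.57,356.5,240),'w10':((.5445,.0017,.2234),18.64,350.5,236.6)}
for k,(p,y,r1,r2) in T.items():
    d=load(k); c,s=np.cos(np.radians(y)),np.sin(np.radians(y))
    def f(v):
        a,h=v; return [pix(d,(p[0]+c*(a+x),p[1]+s*(a+x),p[2]+h))[1]-r for x,r in((-.015,r1),(.015,r2))]
    print(k,np.round(1e3*fsolve(f,[0,.01]),2),'(fore-aft, top above TCP, mm)')
E
```

```text
w5 [33.99 47.85] (fore-aft, top above TCP, mm)
w10 [33.99 45.39] (fore-aft, top above TCP, mm)
```

Call:
{"method": "servo_tool", "body": {"series": "-0.19 0.04 0.025 0.2 0; -0.19 0 0 0.4 0; -0.19 0 0 0.4 0; -0.19 0 0 0.15 0; -0.19 0 0 0 0; -0.19 0 0 0 0; -0.19 0 0 0 0"}}

```text
t: 42.65
tool_pos: [0.5477, 0.0011, 0.1673]
ee_rot: [0.0, 0.987, 0.162, -0.0]
force: [1.3, 0.0, -1.5]
finger_gap: 0.0347
grasp_force: 11.1
```

```bash
python3 - <<'E'
from h import *
go(.5470,.0012,.16,18.57); st2()
E
```

```text
t 42.65 pos [0.5477 0.0011 0.1673] yaw 18.6 F [ 1.3  0.  -1.5] gap 0.0347 g 11.1 tilt [-0. -0. -1.]
units xyz [-0.013 -0.007  0.146] turn 0.003
pt 0.084 [2.62 3.42] pt 0.04 [2.63 3.42] tilt about dock x deg -0.01
t 42.65 dock xyz mm [  2.64   3.43 167.29] F dock [ 1.3 -0.4 -1.5] gap 34.66 g 11.1
```

Call:
{"method": "servo_tool", "body": {"series": "-0.195 -0.01 -0.006 0.08 0; -0.195 0 0 0.1 0; -0.195 0 0 0.1 0; -0.195 0 0 0.1 0; -0.195 0 0 0.1 0; -0.195 0 0 0 0; -0.195 0 0 0 0"}}

```text
t: 43.52
tool_pos: [0.5464, 0.0013, 0.1424]
ee_rot: [-0.0, 0.987, 0.162, -0.001]
force: [-0.4, -0.7, -2.4]
finger_gap: 0.0344
grasp_force: 13.3
```

```bash
python3 - <<'E'
from h import *
st2()
E
```

```text
pt 0.084 [1.34 4.07] pt 0.04 [1.42 4.04] tilt about dock x deg 0.04
t 43.52 dock xyz mm [  1.49   4.02 142.39] F dock [-0.6 -0.6 -2.4] gap 34.36 g 13.3
```

Call:
{"method": "servo_tool", "body": {"series": "-0.195 0.01 0.004 0.04 0; -0.195 0 0 0.04 0; -0.195 0 0 0.04 0; -0.195 0 0 0 0; -0.195 0 0 0 0"}}

```text
t: 44.15
tool_pos: [0.5468, 0.0013, 0.1363]
ee_rot: [-0.0, 0.987, 0.162, -0.001]
force: [0.6, -0.3, -2.5]
finger_gap: 0.0342
grasp_force: 13.3
```

```bash
python3 - <<'E'
from h import *
st2()
E
```

```text
pt 0.084 [1.7  3.92] pt 0.04 [1.79 3.89] tilt about dock x deg 0.04
t 44.15 dock xyz mm [  1.87   3.87 136.31] F dock [ 0.5 -0.4 -2.5] gap 34.16 g 13.3
```

Call:
{"method": "servo_tool", "body": {"series": "-0.195 0 0 0.06 0; -0.195 0 0 0.06 0; -0.195 0 0 0.06 0; -0.195 0 0 0 0; -0.195 0 0 0 0"}}

```text
t: 44.78
tool_pos: [0.5469, 0.0013, 0.1273]
ee_rot: [-0.0, 0.987, 0.162, -0.001]
force: [0.0, -0.0, -2.5]
finger_gap: 0.0348
grasp_force: 13.3
```

```bash
python3 - <<'E'
from h import *
st2()
E
```

```text
pt 0.084 [1.73 3.95] pt 0.04 [1.81 3.92] tilt about dock x deg 0.04
t 44.77 dock xyz mm [  1.89   3.89 127.32] F dock [ 0.  -0.1 -2.5] gap 34.76 g 13.3
```

Call:
{"method": "servo_tool", "body": {"series": "-0.195 0 0 0.06 0; -0.195 0 0 0.06 0; -0.195 0 0 0.06 0; -0.195 0 0 0 0; -0.195 0 0 0 0"}}

```text
t: 45.4
tool_pos: [0.5469, 0.0013, 0.1183]
ee_rot: [-0.0, 0.987, 0.162, -0.001]
force: [-0.3, -0.6, -1.0]
finger_gap: 0.0346
grasp_force: 13.3
```

```bash
python3 - <<'E'
from h import *
st2()
E
```

```text
pt 0.084 [1.72 3.94] pt 0.04 [1.81 3.91] tilt about dock x deg 0.04
t 45.4 dock xyz mm [  1.88   3.88 118.3 ] F dock [-0.5 -0.4 -1. ] gap 34.61 g 13.3
```

Call:
{"method": "servo_tool", "body": {"series": "-0.195 0 0 0.06 0; -0.195 0 0 0.04 0; -0.195 0 0 0.04 0; -0.195 0 0 0 0; -0.195 0 0 0 0"}}

```text
t: 46.02
tool_pos: [0.5468, 0.0013, 0.1113]
ee_rot: [-0.0, 0.987, 0.162, -0.001]
force: [0.7, 0.4, -2.1]
finger_gap: 0.0347
grasp_force: 13.3
```

```bash
python3 - <<'E'
from h import *
st2()
E
```

```text
pt 0.084 [1.71 3.93] pt 0.04 [1.79 3.9 ] tilt about dock x deg 0.04
t 46.02 dock xyz mm [  1.87   3.87 111.34] F dock [ 0.8  0.2 -2.1] gap 34.67 g 13.3
```

Call:
{"method": "servo_tool", "body": {"series": "-0.195 0 0 0.04 0; -0.195 0 0 0.04 0; -0.195 0 0 0 0; -0.195 0 0 0 0"}}

```text
t: 46.52
tool_pos: [0.5471, 0.0012, 0.1077]
ee_rot: [-0.0, 0.987, 0.162, -0.001]
force: [-0.0, -0.3, 1.4]
finger_gap: 0.0346
grasp_force: 13.4
```

```bash
python3 - <<'E'
from h import *
st2()
E
```

```text
pt 0.084 [2.03 3.77] pt 0.04 [2.09 3.76] tilt about dock x deg 0.02
t 46.52 dock xyz mm [  2.14   3.75 107.67] F dock [-0.1 -0.2  1.4] gap 34.64 g 13.4
```

Call:
{"method": "servo_tool", "body": {"series": "-0.195 0 0 0.03 0; -0.195 0 0 0.02 0; -0.195 0 0 0 0; -0.195 0 0 0 0"}}

```text
t: 47.02
tool_pos: [0.5471, 0.0012, 0.105]
ee_rot: [-0.0, 0.987, 0.162, -0.001]
force: [1.3, 0.7, 1.8]
finger_gap: 0.0349
grasp_force: 13.4
```

```bash
python3 - <<'E'
from h import *
st2()
E
```

```text
pt 0.084 [2.   3.78] pt 0.04 [2.06 3.76] tilt about dock x deg 0.02
t 47.02 dock xyz mm [  2.12   3.75 105.  ] F dock [1.4 0.3 1.8] gap 34.91 g 13.4
```

Pin contact is felt; I'll press gently to the floor.

Call:
{"method": "servo_tool", "body": {"series": "-0.195 0 0 0.02 0; -0.195 0 0 0.02 0; -0.195 0 0 0 0; -0.195 0 0 0 0"}}

```text
t: 47.52
tool_pos: [0.5471, 0.0012, 0.1031]
ee_rot: [-0.0, 0.987, 0.162, -0.001]
force: [0.5, -0.4, 4.7]
finger_gap: 0.0345
grasp_force: 13.4
```

```bash
python3 - <<'E'
from h import *
st2()
E
```

```text
pt 0.084 [2.04 3.8 ] pt 0.04 [2.09 3.78] tilt about dock x deg 0.02
t 47.52 dock xyz mm [  2.14   3.76 103.15] F dock [ 0.3 -0.5  4.7] gap 34.47 g 13.4
```

Call:
{"method": "servo_tool", "body": {"series": "-0.195 0 0 0.015 0; -0.195 0 0 0 0; -0.195 0 0 0 0"}}

```text
t: 47.9
tool_pos: [0.5473, 0.0013, 0.1031]
ee_rot: [-0.0, 0.987, 0.162, -0.0]
force: [-0.3, 0.9, 8.4]
finger_gap: 0.0349
grasp_force: 13.5
```

```bash
python3 - <<'E'
from h import *
st2()
E
```

```text
pt 0.084 [2.24 3.77] pt 0.04 [2.28 3.75] tilt about dock x deg 0.02
t 47.9 dock xyz mm [  2.31   3.74 103.05] F dock [-0.   1.   8.4] gap 34.89 g 13.5
```

Seated: the height stops at 103.1 mm with 8 N pressing. I'll open while keeping a light press, so the barbs spring out under the catches.

Call:
{"method": "servo_tool", "body": {"series": "-0.12 0 0 0.01 0; -0.04 0 0 0.01 0; 0.04 0 0 0.01 0; 0.12 0 0 0.005 0; 0.2 0 0 0 0"}}

```text
t: 48.52
tool_pos: [0.5471, 0.0013, 0.1006]
ee_rot: [-0.0, 0.987, 0.162, -0.001]
force: [0.8, 0.3, 5.3]
finger_gap: 0.0514
grasp_force: 4.6
```

```bash
python3 - <<'E'
from h import *
st2()
E
```

```text
pt 0.084 [1.98 3.85] pt 0.04 [2.04 3.83] tilt about dock x deg 0.03
t 48.52 dock xyz mm [  2.09   3.81 100.59] F dock [0.9 0.1 5.3] gap 51.41 g 4.6
```

Call:
{"method": "servo_tool", "body": {"series": "0.3 0 0 0 0; 0.4 0 0 0 0; 0.5 0 0 0 0; 0.7 0 0 0 0; 1 0 0 0 0; 1 0 0 0 0; 1 0 0 0 0; 1 0 0 -0.1 0; 1 0 0 -0.4 0; 1 0 0 -0.6 0; 1 0 0 -0.4 0; 1 0 0 0 0"}}

```text
t: 50.02
tool_pos: [0.5487, 0.0011, 0.1776]
ee_rot: [0.0, 0.987, 0.162, 0.001]
force: [0.3, -0.0, -0.3]
finger_gap: 0.0858
grasp_force: 0.0
```

```bash
python3 - <<'E'
from h import *
st2()
d=cap('wrist','w11')
blues(d,(190,365,90,270),.108,18.5,(.5463,-.003))
cv2.imwrite('pics/w11c.png',cv2.resize(d['image'][60:300,150:400,::-1],None,fx=2,fy=2,interpolation=cv2.INTER_CUBIC))
E
```

```text
pt 0.084 [3.75 3.03] pt 0.04 [3.64 3.09] tilt about dock x deg -0.08
t 50.02 dock xyz mm [  3.55   3.14 177.55] F dock [ 0.3 -0.1 -0.3] gap 85.84 g 0.0
[301 188] [ 34.7 -11.4] [300 218] [ 17.9 -11.3] [305 242] [  3.9 -14.5] [316 262] [ -8.4 -21.1] [323 264] [ -9.6 -25.1] [326 226] [ 13.3 -25.7] [313 210] [ 22.5 -18.2] [313 199] [ 28.6 -18. ] [307 197] [ 29.7 -14.7] 
[241 188] [34.6 20.4] [230 199] [28.5 26.4] [230 209] [22.9 26.6] [216 225] [13.8 34.6] [218 264] [-9.8 34.5] [225 263] [-9.1 30.5] [237 243] [ 3.2 23.3] [242 218] [17.8 20.2]
```

The measured tab span is 60 mm at the latched height, and the fore-aft position also matches the spent cartridge when it was latched. Both tabs are sprung and the cartridge has not popped up, so I'm handing in.

Call:
{"method": "servo_tool", "body": {"series": "1 0 0 -0.5 0; 1 0 0 -0.5 0; 1 0 0 0 0; 1 0 0 0 0"}}

```text
t: 50.58
tool_pos: [0.5461, 0.0014, 0.2237]
ee_rot: [-0.001, 0.987, 0.162, -0.002]
force: [0.8, 0.8, -0.0]
finger_gap: 0.0852
grasp_force: 0.0
```

```bash
python3 - <<'E'
from h import *
print(env.hand_in())
E
```

```text
the job is handed in; nothing more can be done
None
```

The job is handed in at 50.6 s, with no verdict returned: by my measurements the spent cartridge stands upright in the tray and the fresh one is latched in the dock with both tabs sprung out, but I viewed 11 pictures, one over the limit of 10.

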